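# Make up two microscopy kits and bank the spare sample

## Task

Make up two kits from the stock on the lab bench: the red-tipped dropper bottle and the green staining jar go into the low blue two-pocket tray, the amber bottle and the metal tin into the matching white tray, one thing standing upright in each pocket. Post the orange-lidded sample jar through the yellow sprung flap in the top of the grey box, so that the flap closes behind it. Leave the blue beaker standing where it is.

Things in the scene. Friction and masses are not known exactly. Their poses are not given: they have to be found in the camera images.
- dropper_mid (a point): Dropper bottle, upright: round white body 36 mm across up to 50 mm high with a blue band, red pointed tip, 78 mm tall in all, about 60 g. The point is on its axis half-way up, 39 mm above its foot; z up along the axis. Starts standing on the bench.
- stain_mid (a point): Staining jar, upright: square dark-green ribbed block 42 x 42 mm with a white lid of the same width from 48 to 60 mm high, 60 mm tall in all, about 140 g. The point is on its axis half-way up, 30 mm above its foot; x and y are square to its sides, z up. Starts standing on the bench.
- amber_mid (a point): Amber bottle, upright: round brown body 40 mm across up to 54 mm high with a paper band, black cap, 76 mm tall in all, about 110 g. The point is on its axis half-way up, 38 mm above its foot; z up. Starts standing on the bench.
- tin_mid (a point): Bare-metal tin, upright: round, 41 mm across, lid 43 mm across from 46 to 60 mm high, 60 mm tall in all, about 100 g. The point is on its axis half-way up, 30 mm above its foot; z up. Starts standing on the bench.
- sample_mid (a point): Sample jar, upright: round white body 41 mm across, orange lid 43 mm across from 44 to 58 mm high, 58 mm tall in all, about 200 g. The point is on its axis half-way up, 29 mm above its foot; z up. Starts standing on the bench.
- beaker_mid (a point): Blue ceramic beaker, open and empty, 56 mm across the rim, 60 mm tall, loose, standing among the stock; it belongs to someone else and is left alone. The point is on its axis 30 mm above its foot.
- tray_blue: Blue kit tray, fixed: 90 mm along its x, 170 mm along its y, walls and divider 4 mm thick and only 15 mm high, floor 4 mm thick. A divider across the middle makes two equal pockets, each about 82 x 79 mm inside, centred 41 mm to either side of the middle along y (+y and -y). Origin: middle of its underside, on the bench; z up.
- tray_white: White kit tray, fixed: the same size and shape as the blue tray, with two pockets centred 41 mm either side of the middle along its y. Origin: middle of its underside, on the bench; z up.
- box_mouth (a point): Mouth of the fixed grey box: the middle of its open top, 148 mm above the bench and level with the rim. The box is 88 mm along x and 140 mm along y outside, walls 6 mm, so the mouth is 76 x 128 mm, and its floor lies 142 mm below the mouth. A yellow flap just under the rim fills the mouth. z up.
- flap (a joint): The yellow flap in the mouth of the box, hinged along its +x edge (the box's own x) and swinging down into the box: 0 shut (level), grows to 1.4 rad as it opens. It has a weak spring (about 0.25 N on the middle to start it, 0.6 N fully open) and springs shut by itself; the sample jar's own foot presses it open, and the jar slides off it to the floor of the box when let go.
Things that resemble listed ones, but are neither listed nor needed, are in the scene too. Leave any pink or purple look-alike of the part that bears dropper_mid alone.

How it is judged:
By the outcome, as a careful person would: the job done as asked, in the order asked, and still so for the second after the job is handed in, with the robot touching nothing.
It also fails if it takes over 122 s, if anything falls off the work surface, if the arm or the gripper's body presses on something with over 40 N, if the wrist force passes 120 N, or if a joint passes its speed limit or range.

## Robot

A 7-joint arm with a two-finger parallel gripper is mounted at the origin on the work surface. World frame = base frame: x ahead of the robot, y to its left, z up, the work surface at z = 0. Lengths are in m, angles in rad, forces in N, time in s.
With the tool pointing down it reaches from about 0.35 to 0.9 m from the base axis. Payload 8.1 kg.
Tool frame: the origin (TCP) lies on the centre line of the jaws, within the pads' length; the fingertips stand 14 mm ahead of it and the grasp point (between the pads) lies 5 mm behind it; z points along the fingers, y is the direction in which the jaws open and shut (so a half turn about z gives the same grasp; the last joint's range is limited). The gripper opens to 85 mm and grips with 20 to 120 N. Pads are 22 mm wide; open, the fingers measure 114 mm over their backs; the gripper's body (76 mm by 85 mm) begins 54 mm behind the grasp point. The pads swing forward as they close: fully open they stand 13 mm farther back than shut.
Start: joints at [-1.384, 0.434, 0.025, 1.573, -0.012, 1.134, -0.075], TCP at [0.179, 0.599, 0.245] pointing down, gripper open.
Joint ranges: [-2.62, 2.62], [-0.44, 2.09], [-1.27, 1.32], [0.08, 2.57], [-1.32, 4.46], [0.12, 2], [-2.74, 2.74]. Speed limits (rad/s): [2.22, 2.22, 3.01, 3.01, 3.14, 3.14, 3.14].

## Interface

Orientations are given as a 3x3 rotation matrix whose columns are the frame's x, y, z axes.
In Python, from workcell import manip, get_state, optics gives the robot as it stands. Calls block until the motion is done:
- manip.move_ptp(position, orientation): joint-space move of the TCP to a pose.
- manip.move_straight(position, rotation=None, feed=0.15): straight line of the TCP; rotation=None keeps the orientation; feed is the mean speed in m/s.
- manip.movej(angles): joint-space move.
- manip.move_gripper(opening, newtons=None): finger opening in m; newtons is the grip in N (None keeps the last); returns when the fingers have stopped.
- manip.sleep(seconds).
- manip.ik(position, orientation): joint angles nearest the present ones, or None.
- get_state(): the state.
- optics.read_camera(name): name is "scene" or "top" or "wrist"; returns a dict with "img" (400x640x3 uint8, red, green, blue), "fx", "fy", "cx", "cy" (pixels), "dist" ([k1, k2, p1, p2, k3] as OpenCV has them; the pictures are not rectified), "rvec" (rotation vector, rad) and "tvec" (3), from world to camera coordinates, as OpenCV has them. Camera axes: x right, y down, z forward; pixel columns grow to the right and rows downward; lengths in m; the calibration is good to about 2 mm. A picture is of the moment at which its call begins. There is no depth.
A pose or a line that the arm cannot do raises manip.Unreachable and nothing moves.
- manip.finish_job(): hands the job in, once; it reports no verdict.
The state is a dict: "t": time; "joint_positions": joint angles; "qvel": joint speeds; "joint_efforts": joint torques, N m; "position": TCP position; "tool_rot": TCP orientation; "wrist_force": force on the tool from outside, world axes, zero at the start; "wrist_torque": the same for the moment, N m; "gripper_width": finger opening in m.
Only numpy, scipy, OpenCV 4.12 (cv2) and the standard library are available. Lean on these libraries where they do the work, as an engineer would, in place of code of your own. Each camera call takes 0.05 s, during which the arm holds its last target.

## Working session

There is one attempt and no reset: what is moved stays moved. The work goes in short steps, each a Python script; the robot and the scene stay as the last script left them, time stands still between calls to the robot, and variables do not carry over. Pictures are saved under pics/ and viewed, and the job is handed in when it is done.

```bash
mkdir -p pics; ls; python3 - <<'E'
from workcell import manip,get_state,optics
import cv2,numpy as np
for n in ["scene","top","wrist"]:
    c=optics.read_camera(n)
    cv2.imwrite(f"pics/{n}0.png",c["img"][:,:,::-1])
    print(n,c["fx"],c["cx"],c["cy"],c["dist"],c["rvec"],c["tvec"])
s=get_state();print(s["t"],s["position"],s["tool_rot"],s["gripper_width"])
E
```

```text
pics
scene 366.2451621930571 311.2015099529707 200.9898237824535 [-0.05054474  0.          0.          0.          0.        ] [ 1.0332078   2.51754114 -0.93512595] [ 0.40140456 -0.2242206   1.26890183]
top 464.36674493927705 320.45019192508204 200.8839648564054 [-0.10986196  0.          0.          0.          0.        ] [ 2.1205139  -2.15622292  0.12565544] [0.0162817  0.59920621 1.25688526]
wrist 280.22275579973166 319.22368389306786 203.93985938783547 [-0.02484478  0.          0.          0.          0.        ] [-2.29911245 -1.71488665 -0.27815936] [-0.62488195 -0.04139829  0.37967842]
0.15 [0.17854113 0.59856236 0.2446948 ] [[-9.58287938e-01  2.85804442e-01 -2.21483032e-04]
 [ 2.85804493e-01  9.58287154e-01 -1.23338749e-03]
 [-1.40263279e-04 -1.24524120e-03 -9.99999215e-01]] 0.08515782354345468
```

View pics/scene0.png

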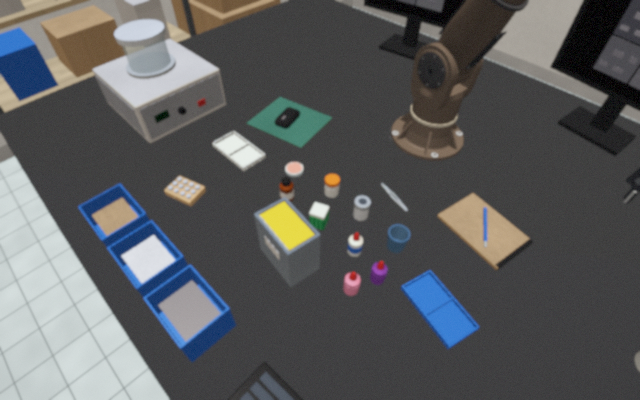

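View pics/top0.png

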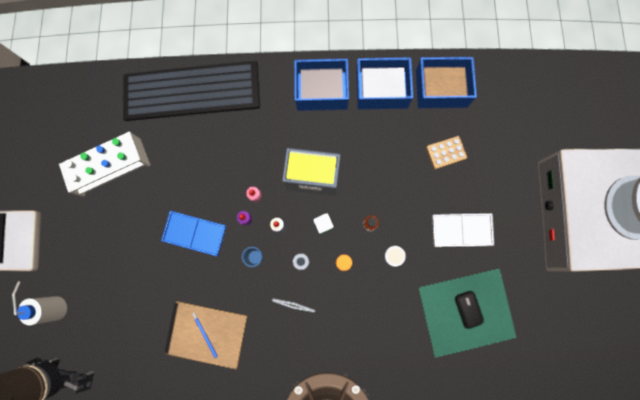

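View pics/wrist0.png

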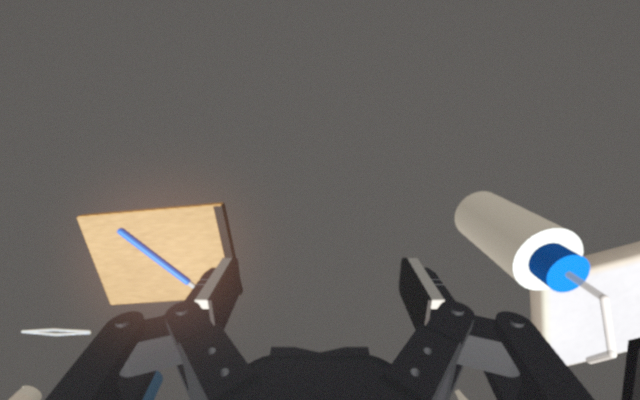

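Overview: the stock is in the middle of the top image. The blue tray is at (193,233), the white tray at (463,230) and the box at (312,168).

```bash
python3 - <<'E'
import cv2
t=cv2.imread("pics/top0.png");s=cv2.imread("pics/scene0.png")
a=t[145:280,150:350];cv2.imwrite("pics/ta.png",cv2.resize(a,None,fx=4,fy=4,interpolation=cv2.INTER_CUBIC))
a=t[145:280,300:500];cv2.imwrite("pics/tb.png",cv2.resize(a,None,fx=4,fy=4,interpolation=cv2.INTER_CUBIC))
a=s[150:310,240:440];cv2.imwrite("pics/sa.png",cv2.resize(a,None,fx=3.7,fy=3.7,interpolation=cv2.INTER_CUBIC))
E
```

```text
(no output)
```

View pics/ta.png

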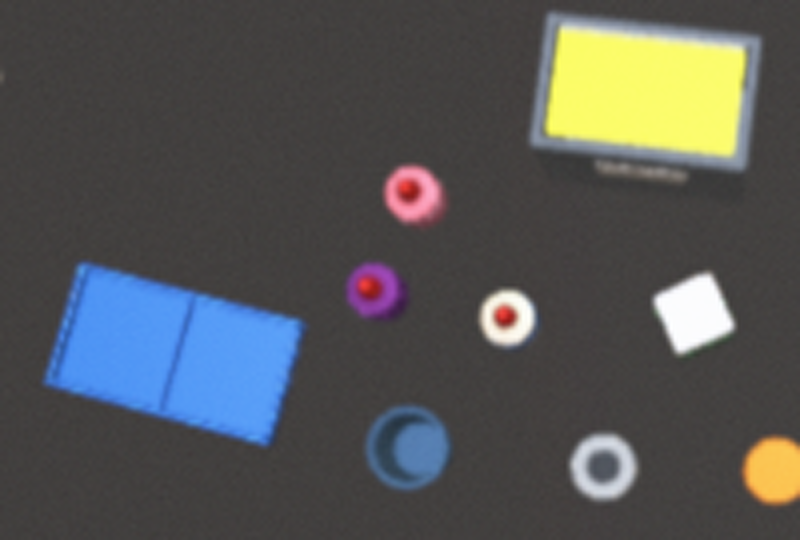

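View pics/tb.png

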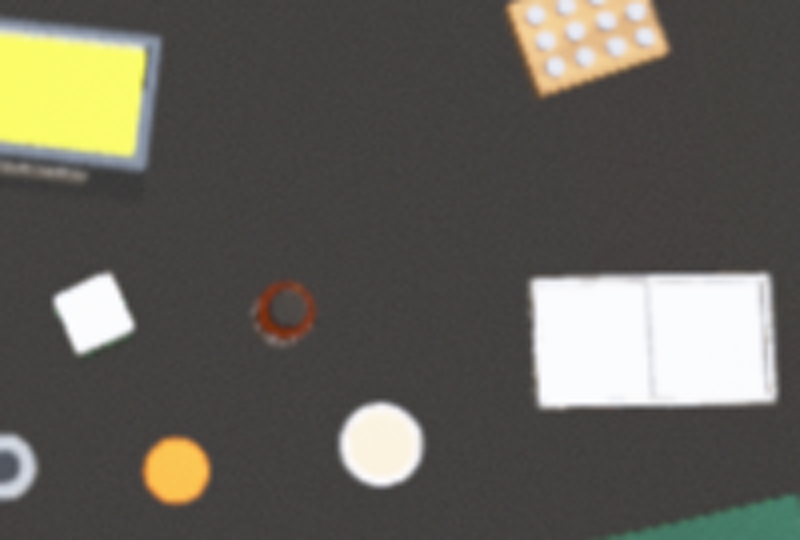

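View pics/sa.png

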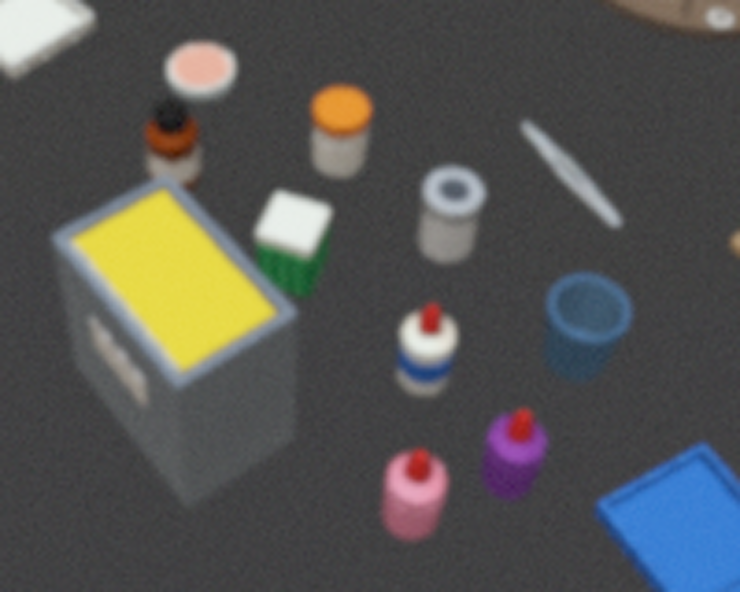

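Look-alikes for the dropper (top-image pixels) are white body with red tip (276.5,224), pink (253,193) and purple (243,217). The crop shows a blue band on the white one, so that is the dropper. The pale flat disc at (395,256) is a petri dish, and the sample jar is the orange lid at (344,262).

```bash
cat > H.py <<'E'
import cv2,numpy as np
from workcell import manip,get_state,optics
def ray(c,uv,z):
    K=np.array([[c["fx"],0,c["cx"]],[0,c["fy"],c["cy"]],[0,0,1]])
    p=cv2.undistortPoints(np.array([[uv]],float),K,np.array(c["dist"]))[0,0]
    R=cv2.Rodrigues(np.array(c["rvec"],float))[0];t=np.array(c["tvec"],float)
    o=-R.T@t;d=R.T@np.array([p[0],p[1],1]);return o+d*(z-o[2])/d[2]
def proj(c,P):
    K=np.array([[c["fx"],0,c["cx"]],[0,c["fy"],c["cy"]],[0,0,1]])
    return cv2.projectPoints(np.array([P],float),np.array(c["rvec"],float),np.array(c["tvec"],float),K,np.array(c["dist"]))[0][0,0]
def Rz(a): # tool down, jaw (y) axis at angle a in world xy
    y=np.array([np.cos(a),np.sin(a),0]);z=np.array([0,0,-1.]);return np.stack([np.cross(y,z),y,z],1)
E
python3 - <<'E'
from H import *
np.set_printoptions(precision=4,suppress=True)
c=optics.read_camera("top");s=optics.read_camera("scene")
A=lambda u,v:((u+.5)/4-.5+150,(v+.5)/4-.5+145)
B=lambda u,v:((u+.5)/4-.5+300,(v+.5)/4-.5+145)
S=lambda u,v:((u+.5)/3.7-.5+240,(v+.5)/3.7-.5+150)
for n,uv,z,sv in [("drop",A(505,316),.078,S(432,306)),("stain",A(694,313),.06,S(296,224)),("amber",B(288,308),.076,S(171,103)),("tin",A(603,466),.06,S(455,191)),("sample",B(177,470),.058,S(342,109)),("beaker",A(407,447),.06,S(589,310)),("pink",A(408,190),.078,S(419,456)),("purple",A(369,287),.078,S(524,413))]:
    print(n,ray(c,uv,z),"scene:",ray(s,sv,z))
def quad(n,pts,z):
    P=np.array([ray(c,p,z) for p in pts]);e=np.roll(P,-1,0)-P
    print(n,"ctr",P.mean(0),"len",np.linalg.norm(e,axis=1),"ang",np.degrees(np.arctan2(e[:,1],e[:,0])))
quad("stain",[A(653,300),A(711,271),A(735,323),A(679,354)],.06)
quad("box",[A(549,12),A(762,37),A(744,170),A(529,145)],.148)
quad("blue",[A(80,262),A(304,321),A(268,445),A(45,383)],.015)
quad("white",[B(530,277),B(770,272),B(777,402),B(539,408)],.015)
print(get_state()["t"])
E
```

```text
drop [0.5343 0.1273 0.078 ] scene: [0.5328 0.1281 0.078 ]
stain [ 0.5359 -0.0005  0.06  ] scene: [0.5363 0.0042 0.06  ]
amber [ 0.5355 -0.132   0.076 ] scene: [ 0.5286 -0.1375  0.076 ]
tin [0.4326 0.0629 0.06  ] scene: [0.4307 0.0644 0.06  ]
sample [ 0.4281 -0.0551  0.058 ] scene: [ 0.4272 -0.0529  0.058 ]
beaker [0.4472 0.197  0.06  ] scene: [0.4477 0.1989 0.06  ]
pink [0.6221 0.1939 0.078 ] scene: [0.6247 0.197  0.078 ]
purple [0.5556 0.2204 0.078 ] scene: [0.5545 0.2235 0.078 ]
stain ctr [ 0.5366 -0.0009  0.06  ] len [0.0445 0.0394 0.0438 0.0412] ang [ -64.2937 -156.3495  118.0443   24.8324]
box ctr [0.6731 0.0271 0.148 ] len [0.1403 0.0887 0.1401 0.0893] ang [-98.0929 171.2548  82.1657  -8.5793]
blue ctr [0.5176 0.3747 0.015 ] len [0.1721 0.0916 0.1709 0.0907] ang [-105.2668  164.091    74.4283  -15.1572]
white ctr [ 0.5136 -0.398   0.015 ] len [0.174  0.093  0.1712 0.0931] ang [-89.9395 179.6058  90.1066   1.3541]
0.25
```

```bash
cat >> H.py <<'E'
def best(p,a):
    q0=np.array(get_state()["joint_positions"]);o=[]
    for aa in (a,a+np.pi):
        q=manip.ik(p,Rz(aa))
        if q is not None:o.append((np.abs(np.array(q)-q0).max(),aa,q))
    return min(o,key=lambda x:x[0]) if o else None
def pick(xy,a,z,w=.065,N=40,zt=.2,tz=None):
    b=best([*xy,zt],a);manip.move_ptp([*xy,zt],Rz(b[1]))
    manip.move_gripper(w)
    manip.move_straight([*xy,z],feed=.15)
    manip.move_gripper(0.0,N)
    s=get_state();print("grip",s["gripper_width"],s["position"],s["t"])
    manip.move_straight([*xy,zt],feed=.2)
    s=get_state();print("lift",s["gripper_width"],s["wrist_force"],s["t"])
def place(xy,a,z,w=.065,zt=.2):
    b=best([*xy,zt],a);manip.move_ptp([*xy,zt],Rz(b[1]))
    manip.move_straight([*xy,z+.03],feed=.2);manip.move_straight([*xy,z],feed=.05)
    s=get_state();print("down",s["gripper_width"],s["wrist_force"],s["t"])
    manip.move_gripper(w);manip.move_straight([*xy,zt],feed=.2)
    print(get_state()["t"])
def shot(cam,name):
    c=optics.read_camera(cam);cv2.imwrite(f"pics/{name}.png",c["img"][:,:,::-1]);return c
E
python3 - <<'E'
from H import *
np.set_printoptions(precision=3,suppress=True)
c=optics.read_camera("wrist");s=get_state()
R=cv2.Rodrigues(c["rvec"])[0];o=-R.T@c["tvec"]
print("cam in tool",np.array(s["tool_rot"]).T@(o-s["position"]))
d=np.deg2rad
for p,a in [([.5335,.1275,.2],0),([.5335,.1275,.032],0),([.5285,.4142,.2],d(-15.4)),([.536,.001,.2],d(-64.5)),([.5067,.3352,.038],d(-15.4)),([.534,-.134,.032],0),([.5136,-.439,.037],0),([.5136,-.357,.037],0),([.432,.0635,.046],d(90)),([.428,-.054,.046],d(90)),([.673,.027,.3],d(82)),([.673,.027,.118],d(82))]:
    b=best(p,a);print(p,b and (round(np.degrees(b[1])),np.array(b[2])))
E
```

```text
cam in tool [ 0.082  0.001 -0.128]
[0.5335, 0.1275, 0.2] (0, array([-0.78 ,  0.39 ,  0.607,  1.856, -0.265,  0.976, -0.058]))
[0.5335, 0.1275, 0.032] (0, array([-0.661,  0.622,  0.466,  1.994, -0.461,  0.629,  0.109]))
[0.5285, 0.4142, 0.2] (-15, array([-1.017,  0.569,  0.435,  1.53 , -0.258,  1.1  , -0.794]))
[0.536, 0.001, 0.2] (-64, array([-0.705,  0.415,  0.829,  1.896, -0.364,  0.988, -0.839]))
[0.5067, 0.3352, 0.038] (-15, array([-0.907,  0.661,  0.347,  1.833, -0.328,  0.704, -0.644]))
[0.534, -0.134, 0.032] (0, array([-0.257,  0.651,  0.583,  1.995, -0.574,  0.662,  0.698]))
[0.5136, -0.439, 0.037] (0, array([ 0.088,  0.934,  0.951,  1.678, -0.88 ,  1.015,  1.35 ]))
[0.5136, -0.357, 0.037] (0, array([ 0.099,  0.753,  0.659,  1.803, -0.621,  0.803,  1.074]))
[0.432, 0.0635, 0.046] (270, array([-0.734,  0.502,  0.623,  2.261, -0.582,  0.536, -1.229]))
[0.428, -0.054, 0.046] (270, array([-0.592,  0.555,  0.815,  2.282, -0.755,  0.594, -0.767]))
[0.673, 0.027, 0.3] (262, array([-0.629,  0.591,  0.886,  1.406, -0.457,  1.358, -1.441]))
[0.673, 0.027, 0.118] (262, array([-0.588,  0.744,  0.788,  1.624, -0.595,  1.029, -1.326]))
```

```bash
python3 - <<'E'
from H import *
np.set_printoptions(precision=3,suppress=True)
d=np.deg2rad
pick([.5337,.1275],0,.032)
shot("scene","s1")
place([.5285,.4142],d(-15.4),.037)
shot("scene","s2");shot("top","t2")
E
python3 -c "
import cv2
a=cv2.imread('pics/s2.png');b=cv2.imread('pics/s1.png')
cv2.imwrite('pics/s12.png',cv2.resize(cv2.hconcat([b[100:400,220:540],a[100:400,220:540]]),None,fx=1.25,fy=1.25))"
```

```text
grip 0.034904803876765006 [0.534 0.128 0.033] 4.4083
lift 0.03481195116765556 [ 0.78  -0.029 -1.725] 5.4
down 0.03502511702170828 [-3.243 -1.749  5.862] 8.125
9.4917
```

View pics/s12.png

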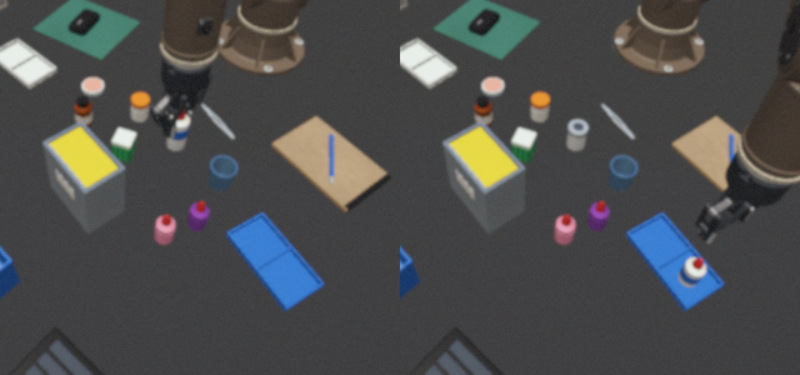

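Left: dropper lifted. Right: it stands in the tray's far pocket at (693,270). Next is the staining jar.

```bash
python3 - <<'E'
from H import *
np.set_printoptions(precision=3,suppress=True)
d=np.deg2rad
import H
H.best=lambda p,a:(0,a)
xy=[.5365,.0003]
print(manip.ik([*xy,.2],Rz(d(115.5))))
pick(xy,d(115.5),.036)
R=get_state()["tool_rot"]
# place with jaw along tray x
a0=d(-15.4)
b=min((np.abs(np.array(q)-get_state()["joint_positions"]).max(),a) for a in(a0,a0+np.pi) for q in [manip.ik([.5067,.3352,.2],Rz(a))] if q is not None);print(b)
place([.5067,.3352],b[1],.041)
shot("scene","s3");shot("top","t3")
E
python3 -c "
import cv2
a=cv2.imread('pics/s3.png');b=cv2.imread('pics/t3.png')
cv2.imwrite('pics/s3c.png',cv2.resize(cv2.hconcat([b[140:340,100:300],a[200:400,340:540]]),None,fx=2,fy=2))"
```

```text
[-0.232  0.335  0.171  1.859 -0.069  0.953  1.986]
grip 0.041443862994010455 [0.537 0.    0.037] 13.6667
lift 0.04201598319281824 [-0.08   0.541 -1.011] 14.6333
(np.float64(0.3704801091326325), np.float64(2.872811948782666))
down 0.042003858233395114 [-3.063 -1.557  4.376] 17.4417
18.7417
```

View pics/s3c.png

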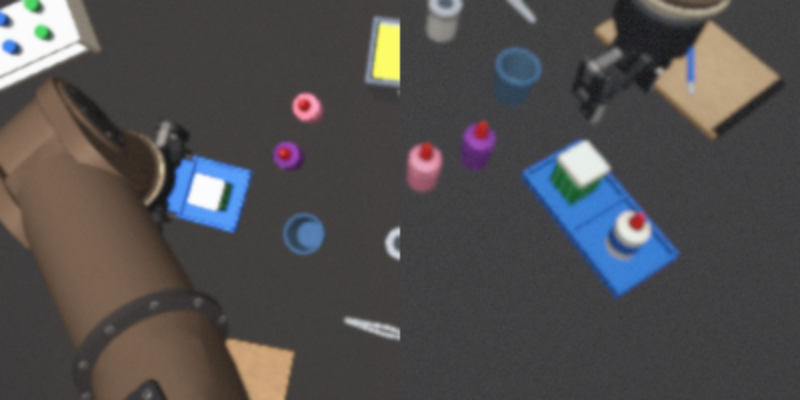

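Both blue pockets are filled and upright (scene crop: jar at (580,170), dropper at (630,232)). Next are amber and tin.

```bash
python3 - <<'E'
from H import *
np.set_printoptions(precision=3,suppress=True)
d=np.deg2rad
manip.move_straight([.50,.30,.25],feed=.3)
pick([.5335,-.1335],0,.032)
place([.5136,-.439],0,.037)
shot("scene","s4")
E
python3 -c "
import cv2
a=cv2.imread('pics/s4.png')
cv2.imwrite('pics/s4c.png',cv2.resize(a[80:280,150:450],None,fx=2.5,fy=2.5))"
```

```text
grip 0.038666273368370065 [ 0.534 -0.134  0.033] 22.6417
lift 0.03865072262535349 [-0.411 -0.186 -1.306] 23.6333
down 0.03850748050196174 [-2.365  2.683  5.734] 26.3667
27.7083
```

View pics/s4c.png

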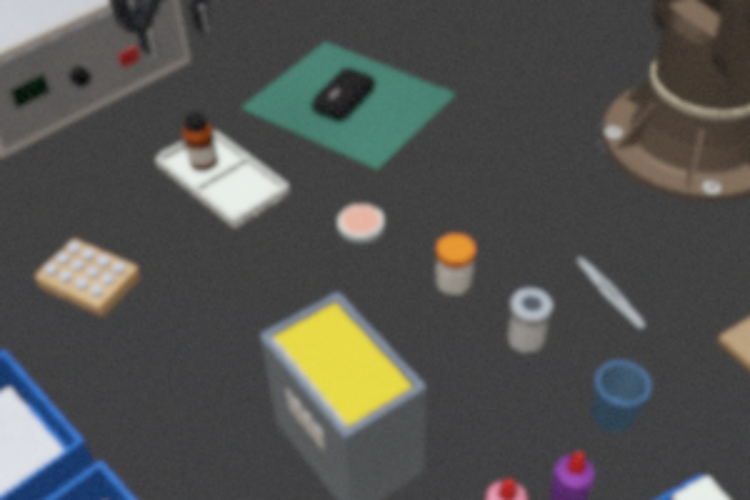

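Amber stands in the far white pocket at (200,140). Next is the tin.

```bash
python3 - <<'E'
from H import *
np.set_printoptions(precision=3,suppress=True)
d=np.deg2rad
pick([.4318,.0634],d(90),.044)
place([.5136,-.357],0,.049)
p=get_state()["position"]
shot("scene","s5")
b=best([.428,-.0545,.3],d(82));manip.move_ptp([.55,-.0,.33],Rz(d(82)))
shot("wrist","w5")
E
python3 -c "
import cv2
a=cv2.imread('pics/s5.png');w=cv2.imread('pics/w5.png')
cv2.imwrite('pics/s5c.png',cv2.resize(a[80:280,150:450],None,fx=2.5,fy=2.5))"
```

```text
grip 0.04177849908120756 [0.432 0.064 0.045] 31.35
lift 0.04170236097838709 [-0.476  0.103 -1.55 ] 32.2833
down 0.04158097400110966 [-1.742  1.894  3.937] 35.3667
36.625
```

View pics/s5c.png

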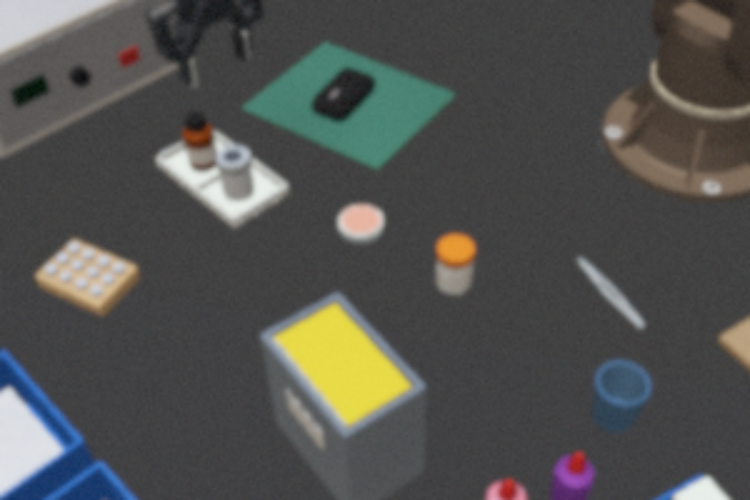

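View pics/w5.png

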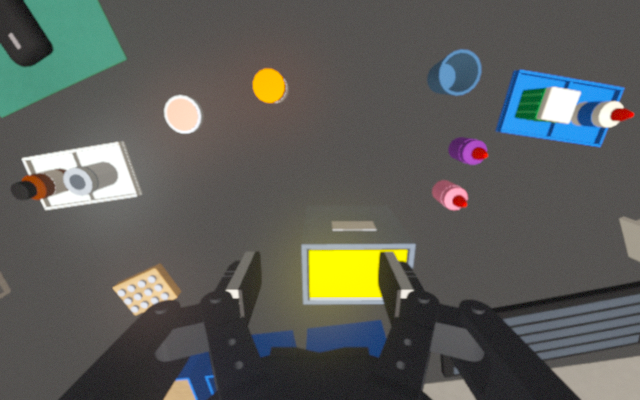

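Tin stands at (236,172), amber beside it, beaker untouched. I'll check the mouth position from three views, then post the jar.

```bash
python3 - <<'E'
from H import *
np.set_printoptions(precision=4,suppress=True)
s=optics.read_camera("scene");w=optics.read_camera("wrist")
S=lambda u,v:((u+.5)/3.7-.5+240,(v+.5)/3.7-.5+150)
print(np.mean([ray(s,S(*p),.148) for p in[(57,238),(168,180),(298,313),(181,384)]],0))
print(np.mean([ray(w,p,.148) for p in[(302,245),(414,244),(412,302),(303,304)]],0))
print(ray(w,(267,85),.058))
pick([.428,-.0543],np.deg2rad(90),.044,N=60,zt=.28)
E
```

```text
[0.6712 0.0296 0.148 ]
[0.6729 0.0309 0.148 ]
[ 0.4274 -0.0534  0.058 ]
grip 0.041056412069554835 [ 0.4286 -0.0542  0.0447] 41.15
lift 0.04140689587888057 [-0.1835 -0.4637 -3.406 ] 42.4833
```

```bash
python3 - <<'E'
from H import *
np.set_printoptions(precision=3,suppress=True)
xy=[.6725,.0285];b=best([*xy,.28],np.deg2rad(82));print(b[1])
manip.move_ptp([*xy,.28],Rz(b[1]))
shot("scene","s6a")
for z in (.2,.18,.16,.14,.122):
    manip.move_straight([*xy,z],feed=.1);s=get_state();print(z,s["wrist_force"],s["wrist_torque"],s["gripper_width"])
shot("scene","s6b")
E
python3 -c "
import cv2
a=cv2.imread('pics/s6a.png');b=cv2.imread('pics/s6b.png')
cv2.imwrite('pics/s6c.png',cv2.resize(cv2.hconcat([a[130:300,220:380],b[130:300,220:380]]),None,fx=2.5,fy=2.5))"
```

```text
1.4311699866353502
0.2 [-0.264 -0.102 -1.526] [-0.036 -0.018  0.009] 0.041270233685459325
0.18 [ 0.376  0.96  -2.41 ] [0.029 0.16  0.023] 0.041301442317216844
0.16 [-0.624 -1.135 -0.812] [-0.001  0.037  0.008] 0.04092210832435592
0.14 [-0.198  0.5   -2.476] [-0.01   0.13   0.008] 0.04145605636049621
0.122 [-0.03   0.649 -1.537] [-0.025  0.064 -0.032] 0.04138952514506252
```

View pics/s6c.png

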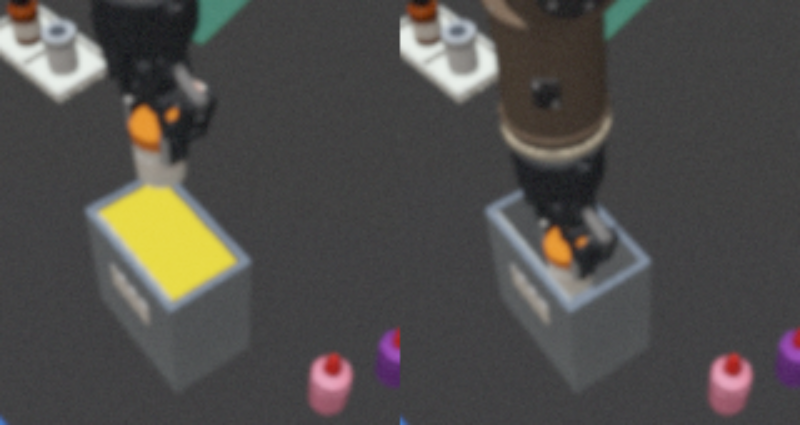

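The flap is open and the jar is in the mouth clear of the rim, so I'll release.

```bash
python3 - <<'E'
from H import *
np.set_printoptions(precision=3,suppress=True)
manip.move_gripper(.06);manip.sleep(.6);shot("scene","s7a")
manip.move_straight([.6725,.0285,.3],feed=.15)
print(get_state()["wrist_force"])
manip.move_ptp([.42,-.15,.35],Rz(np.deg2rad(82)))
shot("scene","s7");shot("top","t7");shot("wrist","w7")
print(get_state()["t"])
E
python3 -c "
import cv2
a=cv2.imread('pics/s7a.png');b=cv2.imread('pics/s7.png')
cv2.imwrite('pics/s7c.png',cv2.resize(cv2.hconcat([a[80:380,150:350],b[80:380,150:540]]),None,fx=1.35,fy=1.35))"
```

```text
[-0.177  0.393  0.81 ]
49.575
```

View pics/s7c.png

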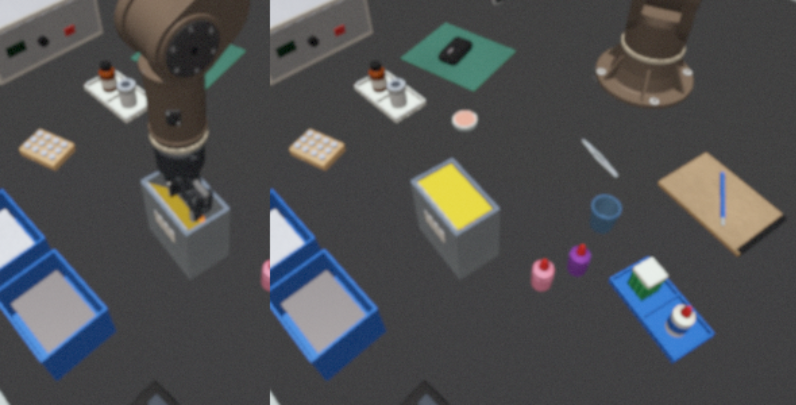

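View pics/w7.png

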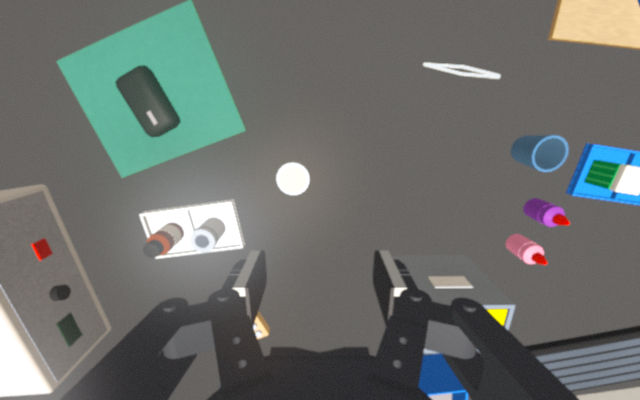

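View pics/t7.png

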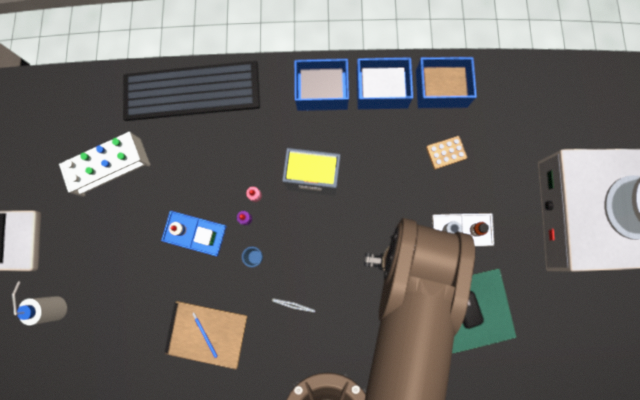

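```bash
python3 - <<'E'
from H import *
a=cv2.imread('pics/s0.png') if 0 else cv2.imread('pics/scene0.png');b=cv2.imread('pics/s7.png');t=cv2.imread('pics/t7.png');t0=cv2.imread('pics/top0.png')
f=lambda i,x,y:cv2.resize(i[y:y+70,x:x+98],(392,280),interpolation=cv2.INTER_CUBIC)
cv2.imwrite('pics/cmp.png',cv2.vconcat([cv2.hconcat([f(a,240,195),f(b,240,195)]),cv2.hconcat([f(t,152,200),f(t,265,135)])]))
m=lambda i,x0,x1,y0,y1:int(((i[y0:y1,x0:x1,1]>150)&(i[y0:y1,x0:x1,0]<110)&(i[y0:y1,x0:x1,2]>150)).sum())
print(m(a,240,340,190,290),m(b,240,340,190,290),m(t0,270,350,140,195),m(t,270,350,140,195))
a7=cv2.imread('pics/s7a.png');cv2.imwrite('pics/a7.png',cv2.resize(a7[180:290,240:340],None,fx=5,fy=5,interpolation=cv2.INTER_CUBIC))
E
```

```text
1301 1304 1052 999
```

View pics/cmp.png

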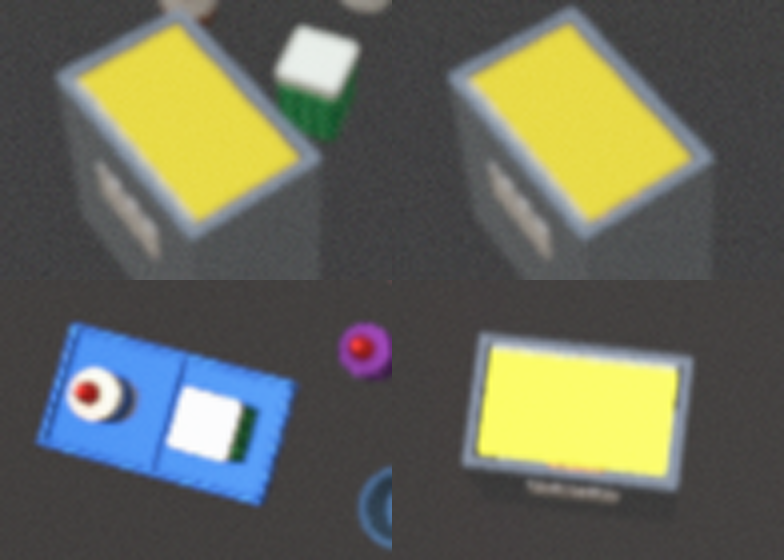

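View pics/a7.png

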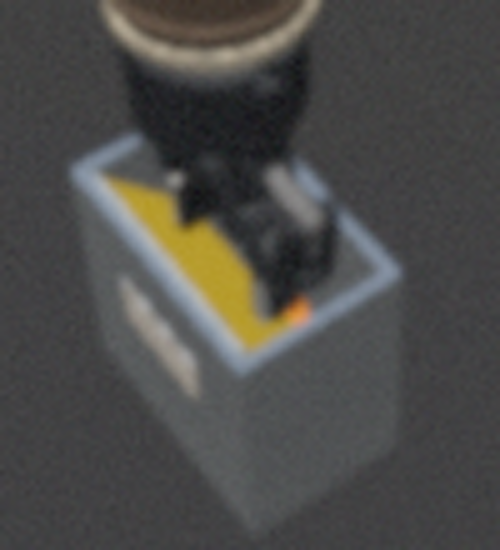

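The top crop shows an orange sliver at the near (free) edge of the flap, around top pixel (409/4+..., i.e. ~(311,181)). I'll look closer before handing in.

```bash
python3 - <<'E'
from H import *
# wrist view: camera sits at +x_tool*0.082, put it over the near side of box
a=np.deg2rad(82+180)
manip.move_ptp([.50,.0,.33],Rz(a))
t=shot("top","t8")["img"];shot("wrist","w8")
t0=cv2.imread('pics/top0.png');t=cv2.imread('pics/t8.png')
f=lambda i:cv2.resize(i[140:200,275:350],(390,312),interpolation=cv2.INTER_CUBIC)
cv2.imwrite('pics/cmp2.png',cv2.hconcat([f(t0),f(t)]));print(get_state()["t"])
E
```

```text
52.4667
```

View pics/cmp2.png

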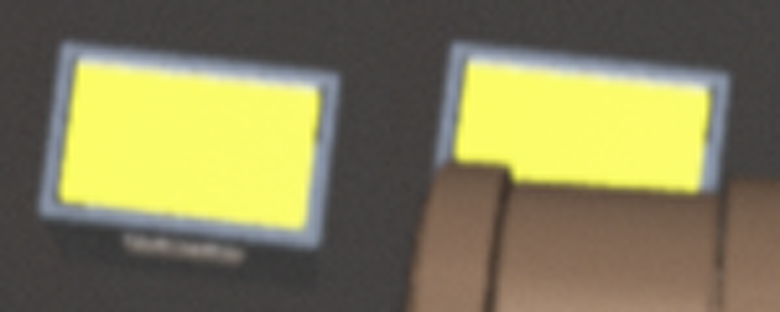

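View pics/w8.png

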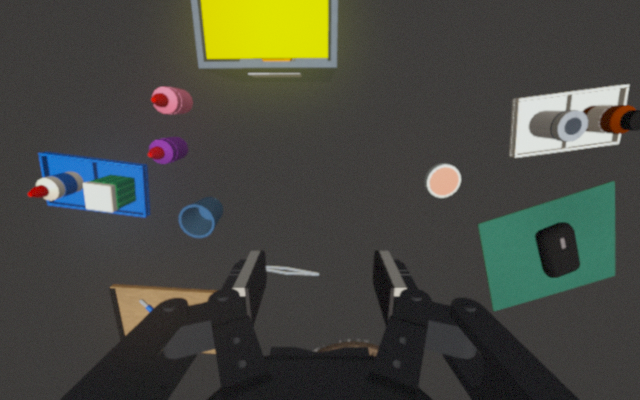

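```bash
python3 - <<'E'
from H import *
np.set_printoptions(precision=4,suppress=True)
a=np.deg2rad(82+180);ims=[]
for k,y in enumerate((-.10,.15)):
    manip.move_ptp([.50,y,.30],Rz(a));c=shot("wrist",f"w9{k}");im=cv2.cvtColor(c["img"],cv2.COLOR_RGB2HSV).astype(int)
    R=cv2.Rodrigues(c["rvec"])[0];print("cam",-R.T@c["tvec"])
    u,v=proj(c,[.63,.035,.148]);u,v=int(u),int(v);print(u,v)
    x0=max(0,u-65);y0=max(0,v-45);i=c["img"][y0:y0+90,x0:x0+130,::-1]
    print(x0,y0);ims.append(cv2.resize(i,(780,i.shape[0]*6),interpolation=cv2.INTER_CUBIC)[:540//1])
for k,i in enumerate(ims):cv2.imwrite(f"pics/sl{k}.png",i)
print(get_state()["t"])
E
```

```text
cam [ 0.5803 -0.1119  0.4274]
154 79
89 34
cam [0.5807 0.138  0.4279]
426 37
361 0
54.05
```

View pics/sl0.png

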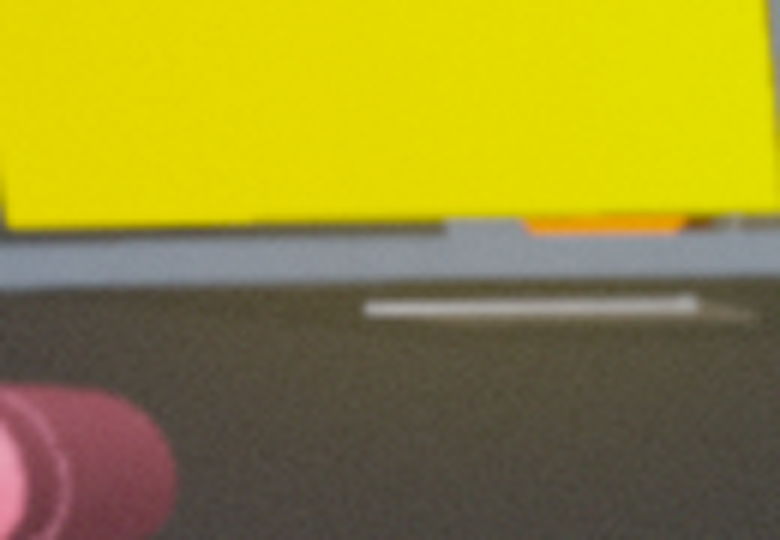

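View pics/sl1.png

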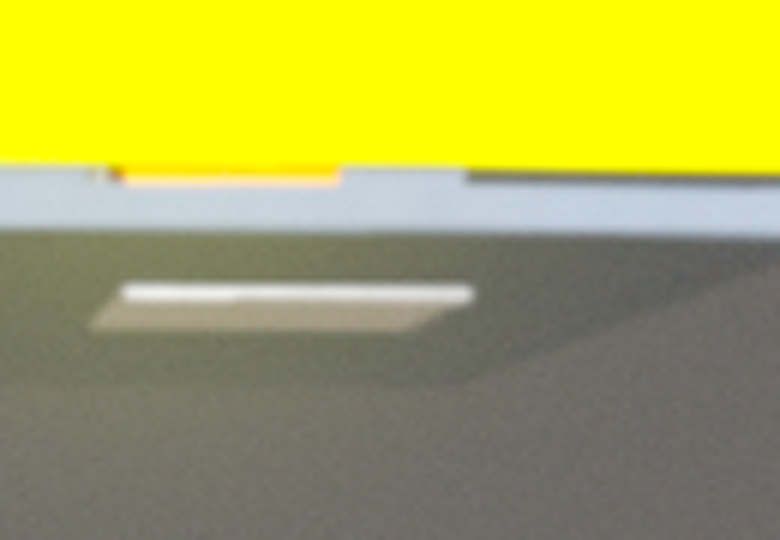

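```bash
python3 - <<'E'
from H import *
np.set_printoptions(precision=4,suppress=True)
cs=[]
for y,uv in ((.15,(398.5,28.8)),(-.10,(189.8,71.5))):
    manip.move_ptp([.50,y,.30],Rz(np.deg2rad(262)));c=optics.read_camera("wrist");cs.append((c,uv))
for z in (.145,.12,.1,.08,.064,.05):print(z,*[ray(c,uv,z) for c,uv in cs])
print(get_state()["t"])
E
```

```text
0.145 [0.6402 0.0584 0.145 ] [0.6324 0.0051 0.145 ]
0.12 [0.6454 0.0514 0.12  ] [0.6369 0.0152 0.12  ]
0.1 [0.6496 0.0457 0.1   ] [0.6405 0.0233 0.1   ]
0.08 [0.6538 0.0401 0.08  ] [0.6442 0.0314 0.08  ]
0.064 [0.6572 0.0356 0.064 ] [0.6471 0.0378 0.064 ]
0.05 [0.6601 0.0316 0.05  ] [0.6496 0.0435 0.05  ]
55.3833
```

The two rays cross at z ≈ 0.066. That matches the lid of a jar standing on the box floor (6 + 58 mm), so the orange is only seen through the slit at the flap's free edge, and nothing is caught. Handing in.

```bash
python3 - <<'E'
from H import *
manip.move_ptp([.42,-.1,.35],Rz(np.deg2rad(262)));s=get_state();print(s["t"],s["wrist_force"])
manip.finish_job()
E
```

```text
55.875 [ 0.38060922 -0.16859    -0.08443876]
the job is handed in; nothing more can be done
```

The job is done and handed in at about 56 s of the 122 s allowed. finish_job gives no verdict, so what follows rests on my own checks.

- **Blue tray:** the dropper bottle and staining jar went in, in that order. The last top and scene pictures show both upright, one per pocket.
- **White tray:** the amber bottle and tin went in next, and both stand upright, one per pocket.
- **Sample jar:** I posted it through the flap last. The flap looks level again: its yellow area in the scene view is 1304 px, against 1301 px before.
- **Left alone:** I did not touch the beaker or the pink and purple look-alikes, and they stand where they started.

**One check disagreed at first:** the top view showed an orange sliver at the flap's free edge and slightly less yellow (999 px against 1052 px). Two wrist views put the orange at about 66 mm above the bench. That fits the lid of the jar standing on the box floor, seen through the slit, so nothing is caught in the flap.

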